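# Open the descaler jug's push-and-turn cap

### The arm

A 7-joint arm with a two-finger parallel gripper is mounted at the origin on a cart in front of the work surface, level with it; the furniture and walls round the work are solid. World frame = base frame: x ahead of the robot, y to its left, z up, the work surface at z = 0. Lengths are in m, angles in rad, forces in N, time in s.
With the tool pointing down it reaches from about 0.4 to 0.9 m from the base axis. Payload 5.6 kg.
Tool frame: the origin (TCP) lies at the very end of the fingers, on their centre line; the grasp point (between the pads) lies 19 mm behind it; z points along the fingers, y is the line along which they close (so a half turn about z gives the same grasp; the last joint's range is limited). The gripper opens to 92 mm and grips with 3 to 60 N. Pads are 20 mm wide; open, the fingers measure 128 mm over their backs; the gripper's body (75 mm by 189 mm) begins 69 mm behind the grasp point.
Start: joints at [1.091, 0.468, -0.012, 1.603, 0.006, 1.071, -0.056], TCP at [0.275, -0.589, 0.215] pointing down, gripper open.
Joint ranges: [-2.53, 2.53], [-0.31, 2.02], [-1.57, 1.55], [0.28, 2.44], [-1.29, 4.43], [0.15, 1.84], [-2.92, 2.92]. Speed limits (rad/s): [2.57, 2.57, 3.14, 3.14, 3.14, 3.14, 3.14].

### API

Orientations are given as [roll, pitch, yaw] about the fixed x, y, z axes, in that order (R = Rz(yaw) Ry(pitch) Rx(roll)).
In Python, from workcell import monitor, imaging, workorder gives the robot as it stands. The module is installed in compiled form; this text tells all that it offers.
- The arm moves only by the tool carry_out, never from a script. Its argument "commands" is a list of rows, each a list of 7 numbers: the turn, a rotation vector about the tool's x, y, z each as a share of 5 degrees, from -1 to 1, then the shift along the tool's x, y, z each as a share of 0.04 m, from -1 to 1, then the gripper command: -1 is shut, 1 is fully open, values between are in proportion. In form: [[ax, ay, az, x, y, z, fingers], ...]. A call has 1 to 10 rows; each row shifts and turns the commanded pose from where the row before left it, along the tool's axes as they then stand; what a row does not reach is not made up. A row lasts 1/10 s, in which the tool goes at most 50 mm and 8.59 degrees, less where a joint would pass 70% of its speed; a pose out of reach is approached as far as the arm can. A call with a number of a shift or a turn outside -1 to 1 is refused whole. A call with a gripper value outside its range is refused whole. The fingers move at their own pace and stop on an object; "force" is the grip in N (left out, the last holds). Time passes only in rows, so rows that do not move let the fingers close. It gives the time, the measured TCP pose, the force, the opening and the grip force at its end, in the units of the state.
- monitor.get_obs(): the state, without advancing time (a new reading comes with each control period).
- imaging.snapshot(name): name is "side" or "top"; returns a dict with "image" (420x560x3 uint8, red, green, blue), "depth" (420x560 float32, m along the optical axis (not along the pixel's ray), 0 where there is no reading), "K" (3x3 intrinsics, pixels), "k1" (the pictures are not rectified: a ray, as slopes to the right and down, at radius r is drawn at 1 + k1 r^2 times it, then the intrinsics apply), "origin" and "attitude" of the camera in the world. Camera axes: x right, y down, z forward; pixel columns grow to the right and rows downward; lengths in m; the calibration is good to about 2 mm. A picture is of the moment at which its call begins.
- workorder.sign_off(): hands the job in; it is judged then, once.
The state is a dict: "time_s": time; "joint_pos": joint angles; "qd": joint speeds; "joint_efforts": joint torques, N m; "tool_pos": TCP position; "ee_rot": TCP orientation; "wrist_force": force on the tool from outside, world axes, zero at the start; "moment": the same for the moment, N m; "finger_gap": finger opening in m; "finger_force": force on a finger pad.
Only numpy, scipy, OpenCV 4.12 (cv2) and the standard library are available. Lean on these libraries where they do the work, as an engineer would, in place of code of your own. Each camera call takes 0.05 s, during which the arm holds its last target. There are 200 camera calls.

### The job

Slide the square descaler jug along the worktop, never lifting or tipping it, through the open side of the low steel holder until it is fully home against the holder's end wall. Then open its safety cap: press the cap down, twist it about a quarter turn anticlockwise (seen from above) while pressed, and lift it about 5 cm straight up clear of the neck. Finish while still holding the cap there, level above the jug, with the jug left standing in the holder and the things around left alone.

Things in the scene. Friction and masses are not known exactly. Their poses are not given: they have to be found in the camera images.
- jug: White plastic jug, 0.45 kg: square body 62 x 62 mm, 90 mm tall with rounded edges, sloping shoulder to 97 mm, round neck above; 131.5 mm tall with its cap on. Origin: centre of its underside, z up. It stands loose on the worktop on a smooth foot 60 mm square that glides easily (friction about 0.2). Dragged or pushed high up it tips easily, unless gripped on the two faces that look along the way it moves.
- jug_neck (a point): Centre of the jug neck's rim, 115 mm above the jug's underside; the neck is 28 mm across. Two small lugs on the neck (along the jug's +x and -x) hold the cap, and a sprung rubber seal in the mouth pushes the cap up with about 4 N, 8 N when fully pressed. The seal stands 7.5 mm above the rim once the cap is off.
- cap: Grey round ribbed safety cap on the jug, 27 mm tall, 30 g, hollow below. Origin: centre of its underside, 104.5 mm above the jug's underside while locked. Its x axis is along the jug's x when locked. Teeth stop it turning until it is pressed down over 4 mm (7 N); it bottoms at 6.5 mm (8 N). Pressed, it turns anticlockwise; from 0.85 to 2.2 rad (best 1.2 to 1.4) it is free to lift.
- cap_top (a point): Centre of the cap's top face, 27 mm above its underside. The uppermost 10 mm of the cap are a solid disc 45 mm across (grip it there); the skirt below is 44 mm across. A thin raised bar on the top lies along the cap's x.
- holder: Fixed low frame of steel strip that keeps the jug from turning: walls 14 mm high, 4 mm thick, inner width 68 mm along its x, end wall on its -y side, open on its +y side, no floor. Origin: on the worktop, where the jug's origin is when it is centred and touches the end wall (31 mm away). Flat fixing flanges, 6 mm high with screws, lie outside both sides, out to 56 mm from the middle.
- holder_mouth (a point): Middle of the holder's open side, on the worktop 63 mm from its origin along its +y, about 95 mm wide; the flared walls narrow to 68 mm at 33 mm from the origin. The jug is slid in here along the holder's -y, its sides parallel to the walls.
- sauce_cup: Bystander: steel sauce cup, 72 mm diameter, 63 mm tall, behind the work. Origin: centre of its underside.
- salt_mill: Bystander: salt shaker, 44 mm diameter, 90 mm tall. Origin: centre of its underside.
- tape_roll: Bystander: roll of brown tape lying flat, 92 mm diameter, 48 mm tall, right of the holder. Origin: centre of its underside.
- timer: Bystander: white kitchen timer lying flat, 62 x 62 x 20 mm, left of the jug. Origin: centre of its underside.
- scoop: Bystander: steel flour scoop, 168 x 58 x 26 mm, behind the holder. Origin: centre of its underside.
- flour_shaker: Bystander: steel starch shaker, 69 mm diameter, 102 mm tall, in front of the soup warmer on the left. Origin: centre of its underside.

How it is judged:
By the outcome, as a careful person would: the job done as asked, in the order asked, and still so for the second after the job is handed in, while the arm keeps its last pose, push and grip.
It also fails if it takes over 56 s, if anything falls off the work surface, if the arm or the gripper's body presses on something with over 40 N, if the wrist force passes 120 N, or if a joint passes its speed limit or range.

## Working session

There is one attempt and no reset: what is moved stays moved. The work goes in short steps, Python scripts to look and compute and a tool call to move; the robot and the scene stay as the last step left them, time stands still between calls to the robot, and variables do not carry over. Pictures are saved under pics/ and viewed, at most 10 in all, crops included, and the job is handed in when it is done.

Besides the shell and the picture viewer there is one more tool, called after "Call:" as name(argument=value, ...) on one line, values as JSON. carry_out: Moves the arm, as the interface text tells. Shift numbers are shares of 0.04 m and turn numbers shares of 5 degrees, none past 1 either way. Its arguments: {"type":"object","properties":{"commands":{"type":"array"},"force":{"type":"number"}},"required":["commands"]}

```bash
mkdir -p pics
cat > h.py <<'E'
import numpy as np, cv2
from workcell import monitor, imaging, workorder
from scipy.spatial.transform import Rotation as R
def snap(n):
    s=imaging.snapshot(n); return s
def rot(s):
    a=np.array(s['attitude'],float)
    return a if a.shape==(3,3) else (R.from_euler('xyz',a).as_matrix() if a.size==3 else R.from_quat(a).as_matrix())
def rays(s,uv):
    uv=np.asarray(uv,float).reshape(-1,1,2)
    d=cv2.undistortPoints(uv,np.array(s['K'],float),np.array([s['k1'],0,0,0.]))[:,0]
    return np.c_[d,np.ones(len(d))]@rot(s).T
def onplane(s,uv,z):
    d=rays(s,uv);o=np.array(s['origin']);return o+d*((z-o[2])/d[:,2])[:,None]
def cloud(s):
    h,w=s['depth'].shape;v,u=np.mgrid[:h,:w]
    d=rays(s,np.c_[u.ravel(),v.ravel()]);P=np.array(s['origin'])+d*s['depth'].reshape(-1,1)
    P[s['depth'].ravel()==0]=np.nan
    return P.reshape(h,w,3)
E
python3 - <<'E'
from h import *
print(monitor.get_obs())
for n in('side','top'):
    s=snap(n); cv2.imwrite(f'pics/{n}0.png',s['image'][:,:,::-1]); print(n,s['K'],s['k1'],s['origin'],s['attitude'])
    np.savez(f'{n}0.npz',**s)
E
```

```text
{'time_s': 0.0, 'joint_pos': array([ 1.09101205,  0.46832972, -0.01160836,  1.60359747,  0.00601375,
        1.07140453, -0.05629574]), 'qd': array([ 0.00049643, -0.00016479, -0.00056506,  0.0030845 ,  0.00082771,
       -0.00013109,  0.00062233]), 'joint_efforts': array([ 2.85623473e-04, -5.20572996e+01, -1.29499784e-02, -2.43747282e+01,
       -5.67779993e-02,  1.71092578e-02,  1.30087274e-04]), 'tool_pos': array([ 0.2746634 , -0.58848953,  0.21368198]), 'ee_rot': array([-3.13989288e+00,  1.30354311e-04,  4.36736084e-01]), 'wrist_force': array([0.08528039, 0.39548365, 0.00779894]), 'moment': array([-0.04187854, -0.02421816,  0.00208012]), 'finger_force': 0.0, 'finger_gap': 0.09171598310868262}
side [[399.585254     0.         279.35013324]
 [  0.         399.585254   206.93267167]
 [  0.           0.           1.        ]] -0.07792152086744276 [1.1911593  0.1103041  1.13666935] [-2.57588233 -0.01288858  2.00134161]
top [[435.12510137   0.         280.23544179]
 [  0.         435.12510137 214.33088699]
 [  0.           0.           1.        ]] -0.017491438926012803 [ 0.34023314 -0.14618401  1.26692848] [-2.95606975  0.01481846 -1.5680377 ]
```

View pics/side0.png

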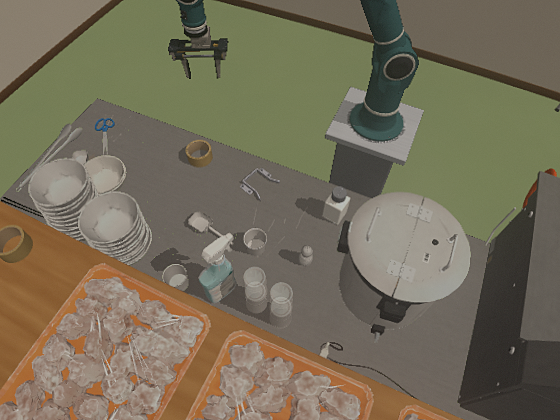

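View pics/top0.png

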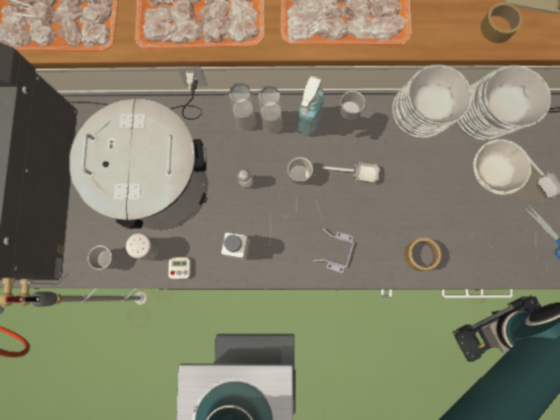

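The side view shows the jug at (337,207), the holder at about (258,183) and the tape at (199,152). The top view shows the jug at (234,245) and the holder at (337,252), open to the left (+y). I'll zoom in and measure.

Run:
```python
from h import *
t=dict(np.load('top0.npz'));s=dict(np.load('side0.npz'))
a=cv2.resize(t['image'][210:290,210:370],None,fx=5,fy=5,interpolation=cv2.INTER_CUBIC)[:,:,::-1]
b=cv2.resize(s['image'][155:230,230:360],None,fx=3,fy=3,interpolation=cv2.INTER_CUBIC)[:,:,::-1]
im=np.zeros((600,800,3),np.uint8);im[:400]=a[:400,:800];im[400:600,:390]=b[:200]
cv2.imwrite('pics/crop0.png',im)
C=cloud(t); D=cloud(s)
for nm,Q,I in(('top',C,t['image']),('side',D,s['image'])):
    x,y,z=Q[...,0],Q[...,1],Q[...,2]
    m=(z>.12)&(z<.15)&(abs(x-onplane(t,[[234,245]],.13)[0,0])<.06)&(abs(y-onplane(t,[[234,245]],.13)[0,1])<.06)
    print(nm,'cap',m.sum(),np.nanmean(Q[m],0),np.nanmax(z[m]) if m.any() else 0)
    m2=(z>.075)&(z<.1)&(abs(x-onplane(t,[[234,245]],.13)[0,0])<.06)&(abs(y-onplane(t,[[234,245]],.13)[0,1])<.06)
    print('shoulder',m2.sum(),np.nanmedian(Q[m2],0), cv2.minAreaRect((Q[m2][:,:2]*1000).astype(np.float32)))
    tb=(abs(z)<.01)&(x>.3)&(x<.6)&(abs(y)<.3); print('table z',np.nanmedian(z[tb]))
print(onplane(t,[[234,245],[337,252],[424,254],[180,268],[300,170]],0.0))
```

```text
top cap 239 [ 0.47699866 -0.00332003  0.13145439] 0.1391342406437286
shoulder 271 [ 0.46514132 -0.01523871  0.08975024] ((477.9442138671875, -2.4393310546875), (62.84914016723633, 62.414154052734375), 80.73546600341797)
table z 0.0002623266180530326
side cap 174 [ 4.81249417e-01 -3.46001636e-04  1.31561698e-01] 0.13921566562184096
shoulder 228 [0.49647979 0.00674542 0.09088681] ((478.6517333984375, -0.5962104797363281), (62.37062072753906, 63.001163482666016), 80.65997314453125)
table z 0.0018801912647992136
[[ 0.48657224  0.00846075  0.        ]
 [ 0.46641138 -0.29232261  0.        ]
 [ 0.46074043 -0.54470607  0.        ]
 [ 0.41914024  0.164432    0.        ]
 [ 0.71416041 -0.1860555   0.        ]]
```

View pics/crop0.png

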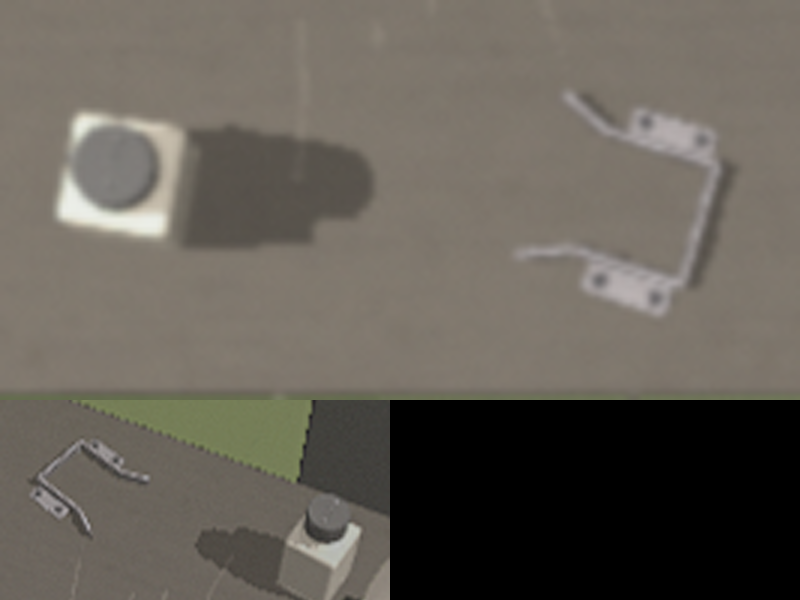

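```bash
cat > hold.py <<'E'
from h import *
def holder(s,box,z=.014):
    # bright low-saturation steel pixels, cast onto wall-top plane
    u0,v0,u1,v1=box; I=s['image'][v0:v1,u0:u1]
    g=cv2.cvtColor(cv2.resize(I,None,fx=4,fy=4,interpolation=cv2.INTER_CUBIC),cv2.COLOR_RGB2GRAY).astype(float)
    bg=cv2.medianBlur(g.astype(np.uint8),101)
    m=(g-bg>22)
    v,u=np.nonzero(m); uv=np.c_[(u+.5)/4-.5+u0,(v+.5)/4-.5+v0]
    return onplane(s,uv,z)[:,:2],m
if __name__=='__main__':
    for n,box in(('top',(308,222,362,280)),('side',(236,163,284,204))):
        s=dict(np.load(n+'0.npz')); P,m=holder(s,box)
        cv2.imwrite(f'pics/m_{n}.png',m*255.)
        th=np.radians(-16);c=np.array([.466,-.30])
        if 1:
          for it in range(4):
            ex=np.array([np.cos(th),np.sin(th)]);ey=np.array([-ex[1],ex[0]])
            q=np.c_[(P-c)@ex,(P-c)@ey]
            if it==0: c=c+ey*(np.percentile(q[:,1],1)+35); c=c-ey*35 if 0 else c; c=P.mean(0)*0+c; q=np.c_[(P-c)@ex,(P-c)@ey]; c=c-ey*0
            break
        q=np.c_[(P-np.array([.466,-.30]))@ex,(P-np.array([.466,-.30]))@ey]*1000
        np.save(n+'_q.npy',q); print(n,len(q))
        H,xe,ye=np.histogram2d(q[:,0],q[:,1],bins=[np.arange(-80,81,5),np.arange(-60,91,5)])
        for i,r in enumerate(H): print('%4d'%xe[i],''.join(' .:*#@@@@@'[min(9,int(k/4))] for k in r))
E
sed -i '/if 1:/,/break/d' hold.py
sed -i 's/th=np.radians(-16);c=.*/th=np.radians(-16);ex=np.array([np.cos(th),np.sin(th)]);ey=np.array([-ex[1],ex[0]])/' hold.py
python3 hold.py
```

```text
top 4295
 -80                               
 -75                               
 -70                               
 -65                               
 -60         @@@#@::..             
 -55        *@@@@@@@@@@            
 -50        *# @@@@@.*@       .    
 -45        :@@@@@@@@@@    :@@:    
 -40       .@@@@@@@@@@@:.#@@:      
 -35       #@.::::.::#*@:*         
 -30       @                       
 -25                               
 -20       .                       
 -15                               
 -10       @.                      
  -5       @                       
   0       :                       
   5                               
  10       @                       
  15       @                       
  20       #                       
  25                               
  30       @:     . .              
  35       *@@@@@@@@@@@#@@         
  40        @@@@@@@@@@.  *@*       
  45        * @@@@@@ @     :@@     
  50        *@@@@@@@.@       @.    
  55             .                 
  60                               
  65                               
  70       
[... 640 characters left out ...]
      
   0       @                       
   5       @                       
  10       @                       
  15       @.                      
  20       #.                      
  25       :                       
  30       @#*::::. .:.            
  35        ::*.:*#**#@#@#.        
  40           .         .@@:      
  45          *@@@@@@#@    .@@     
  50         * *@@@@. @:     .     
  55         *.@@@@@#*@:           
  60             :*:.::            
  65                               
  70                               
  75                               [ WARN:0@0.423] global loadsave.cpp:1063 imwrite_ Unsupported depth image for selected encoder is fallbacked to CV_8U.
```

Run:
```python
import numpy as np
for n in('top','side'):
    q=np.load(n+'_q.npy')
    e=q[(abs(q[:,0])<28)&(q[:,1]<-15)&(q[:,1]>-35)]
    k=np.polyfit(e[:,0],e[:,1],1); print(n,'end wall y at 0',k[1],'slope deg',np.degrees(np.arctan(k[0])))
    L=[];Rr=[]
    for y in np.arange(-16,22,4):
        b=q[(abs(q[:,1]-y)<3)]
        l=b[b[:,0]<0,0];r=b[b[:,0]>0,0]
        L.append((y,l.max()));Rr.append((y,r.min()))
    for nm,A in(('L',L),('R',Rr)):
        A=np.array(A);k=np.polyfit(A[:,0],A[:,1],1);print(nm,np.round(A[:,1],1),'at y0 ',k[1],'deg',-np.degrees(np.arctan(k[0])))
    tips=[q[(q[:,1]>48)&(q[:,0]*s>0)].mean(0) for s in(-1,1)];print('tips',tips)
```

```text
top end wall y at 0 -26.61732411799878 slope deg -1.6131690854494931
L [-34.2 -34.1 -34.1 -34.2 -34.1 -33.9 -34.3 -34.2 -34.1 -33.1] at y0  -34.04297326984705 deg -0.7458526586786329
R [34.7 34.9 35.3 35.3 35.3 34.5 34.3 34.4 34.5 34.8] at y0  34.81914885457701 deg 0.9351770000489654
tips [array([-41.10855793,  57.47381191]), array([47.80291381, 58.99632394])]
side end wall y at 0 -26.320598098439277 slope deg -0.7842057683257437
L [-36.5 -34.7 -34.6 -34.1 -34.1 -34.8 -34.7 -34.  -33.5 -33.5] at y0  -34.58140928687583 deg -3.0729424335529343
R [32.9 33.3 33.  33.  33.2 33.5 33.7 34.3 34.  33.5] at y0  33.38062142760738 deg -1.750933996111388
tips [array([-43.94767925,  60.02955143]), array([45.74800525, 57.15608176])]
```

Call:
carry_out(commands=[[0,0,0.98,0,0,0,1],[0,0,0.98,0,0,0,1],[0,0,0.98,0,0,0,1],[0,0,0.98,0,0,0,1],[0,0,0.98,0,0,0,1],[0,0,0.98,0,0,0,1],[0,0,0.98,0,0,0,1]])

```text
time_s: 0.8
tool_pos: [0.2748, -0.5887, 0.214]
ee_rot: [-3.141, 0.001, -0.165]
wrist_force: [-0.1, -1.1, -0.0]
finger_gap: 0.0918
finger_force: 0.0
```

Call:
carry_out(commands=[[0,0,0,0.166,-0.957,0,1],[0,0,0,0.166,-0.957,0,1],[0,0,0,0.166,-0.957,0,1],[0,0,0,0.166,-0.957,0,1],[0,0,0,0.166,-0.957,0,1],[0,0,0,0.166,-0.957,0,1],[0,0,0,0.166,-0.957,0,1],[0,0,0,0.166,-0.957,0,1]])

```text
time_s: 1.6
tool_pos: [0.3768, -0.2937, 0.2144]
ee_rot: [-3.142, 0.0, -0.162]
wrist_force: [0.8, -0.8, -0.1]
finger_gap: 0.0916
finger_force: 0.0
```

Call:
carry_out(commands=[[0,0,0,0.166,-0.957,0,1],[0,0,0,0.166,-0.957,0,1],[0,0,0,0.166,-0.957,0,1],[0,0,0,0.166,-0.957,0,1],[0,0,0,0.166,-0.957,0,1],[0,0,0,0.166,-0.957,0,1],[0,0,0,0.166,-0.957,0,1],[0,0,0,0.166,-0.957,0,1],[0,0,0,0,0,0,1],[0,0,0,0,0,0,1]])

```text
time_s: 2.6
tool_pos: [0.4782, -0.0012, 0.2142]
ee_rot: [3.141, 0.001, -0.16]
wrist_force: [-0.3, -0.8, -0.1]
finger_gap: 0.0919
finger_force: 0.0
```

```bash
cat > to.py <<'E'
# usage: to.py x y z yawdeg : remaining move in tool axes (shares) after the turn
import sys; from h import *
x,y,z,yw=map(float,sys.argv[1:5]); o=monitor.get_obs()
p=np.array(o['tool_pos']);Rm=R.from_euler('xyz',o['ee_rot']); T=R.from_euler('xyz',[np.pi,0,np.radians(yw)])
print('t',o['time_s'],'p',p.round(4),'rpy deg',np.degrees(o['ee_rot']).round(2),'F',np.round(o['wrist_force'],1),'gap',o['finger_gap'],'ff',o['finger_force'])
print('turn shares',((Rm.inv()*T).as_rotvec(degrees=True)/5).round(3),'shift shares (target axes)',(T.inv().apply(np.array([x,y,z])-p)/.04).round(3),'shift (current axes)',(Rm.inv().apply(np.array([x,y,z])-p)/.04).round(3))
E
python3 to.py .4783 -.0015 .05 -9.3
python3 - <<'E'
from h import *
s=snap('side'); cv2.imwrite('pics/s1.png',cv2.resize(s['image'][130:250,230:390],None,fx=4,fy=4)[:,:,::-1])
E
```

```text
t 2.6 p [ 0.4782 -0.0012  0.2142] rpy deg [ 1.7998e+02  6.0000e-02 -9.1700e+00] F [-0.3 -0.8 -0.1] gap 0.09188450969838667 ff 0.0
turn shares [0.004 0.011 0.027] shift shares (target axes) [3.000e-03 7.000e-03 4.105e+00] shift (current axes) [0.007 0.006 4.105]
```

View pics/s1.png

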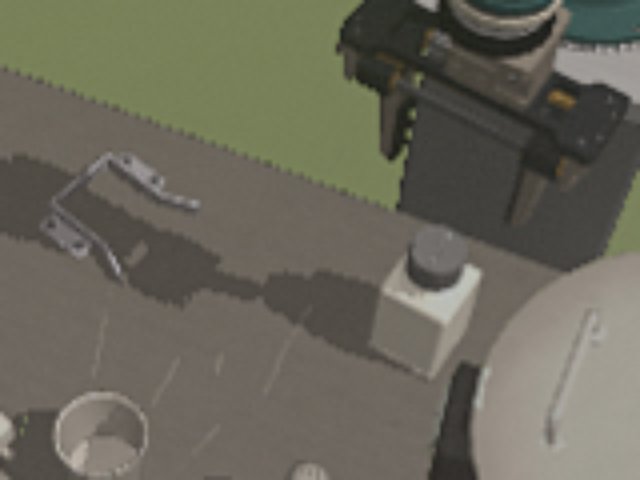

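The crop shows the open gripper centred over the jug (jug cap at about (438,255) in the crop), with both fingers clear. Next I'll descend and grip.

Call:
carry_out(commands=[[0,0,0,0,0,0.8,1],[0,0,0,0,0,0.8,1],[0,0,0,0,0,0.8,1],[0,0,0,0,0,0.7,1],[0,0,0,0,0,0.5,1],[0,0,0,0,0,0.3,1],[0,0,0,0,0,0.2,1],[0,0,0,0,0,0,1]])

```text
time_s: 3.45
tool_pos: [0.4781, -0.0024, 0.0501]
ee_rot: [3.141, 0.001, -0.163]
wrist_force: [-0.3, -0.7, -0.4]
finger_gap: 0.092
finger_force: 0.0
```

Call:
carry_out(commands=[[0,0,0,0,0,0,0.2],[0,0,0,0,0,0,0.2],[0,0,0,0,0,0,0.2],[0,0,0,0,0,0,0.2],[0,0,0,0,0,0,0.2],[0,0,0,0,0,0,0.2],[0,0,0,0,0,0,0.2],[0,0,0,0,0,0,0.2]], force=25)

```text
time_s: 4.25
tool_pos: [0.4789, -0.0016, 0.0511]
ee_rot: [3.142, -0.001, -0.162]
wrist_force: [-1.4, 0.1, 5.6]
finger_gap: 0.0617
finger_force: 25.0
```

```bash
python3 to.py .5026 -.179 .05 -16.8
```

```text
t 4.25 p [ 0.4789 -0.0016  0.0511] rpy deg [ 1.80e+02 -5.00e-02 -9.27e+00] F [-1.4  0.1  5.6] gap 0.06170362686171245 ff 24.998925626277924
turn shares [-0.    -0.01   1.506] shift shares (target axes) [1.848 4.074 0.028] shift (current axes) [1.299 4.281 0.029]
```

Call:
carry_out(commands=[[0,0,0,0.06,0.2,0,0.2],[0,0,0,0.12,0.4,0,0.2],[0,0,0,0.15,0.5,0,0.2],[0,0,0,0.16,0.52,0,0.2],[0,0,0,0.17,0.55,0,0.2],[0,0,0,0.17,0.55,0,0.2],[0,0,0,0.16,0.52,0,0.2],[0,0,0,0.15,0.5,0,0.2],[0,0,0,0.1,0.34,0,0.2],[0,0,0,0.06,0.2,0,0.2]])

```text
time_s: 5.25
tool_pos: [0.5028, -0.1799, 0.0511]
ee_rot: [-3.141, -0.001, -0.163]
wrist_force: [-0.3, 3.3, 6.5]
finger_gap: 0.0621
finger_force: 25.0
```

Call:
carry_out(commands=[[0,0,0.3,0,0,0,0.2],[0,0,0.4,0,0,0,0.2],[0,0,0.4,0,0,0,0.2],[0,0,0.4,0,0,0,0.2],[0,0,0,0,0,0,0.2],[0,0,0,0,0,0,0.2]])

```text
time_s: 5.85
tool_pos: [0.5026, -0.1795, 0.0511]
ee_rot: [3.141, -0.001, -0.293]
wrist_force: [-0.9, -0.6, 5.7]
finger_gap: 0.0619
finger_force: 25.0
```

```bash
python3 to.py .4679 -.2938 .05 -16.8
python3 - <<'E'
from h import *
t=snap('top'); np.savez('top2.npz',**t);s=snap('side'); np.savez('side2.npz',**s)
im=np.zeros((600,800,3),np.uint8)
im[:320,:]=cv2.resize(t['image'][212:276,250:410],None,fx=5,fy=5,interpolation=cv2.INTER_CUBIC)
im[320:600,:560]=cv2.resize(s['image'][145:215,230:370],None,fx=4,fy=4,interpolation=cv2.INTER_CUBIC)
cv2.imwrite('pics/c2.png',im[:,:,::-1])
E
```

```text
t 5.85 p [ 0.5026 -0.1795  0.0511] rpy deg [ 1.7998e+02 -6.0000e-02 -1.6810e+01] F [-0.9 -0.6  5.7] gap 0.06191205253619306 ff 24.999530911445618
turn shares [ 0.005 -0.012 -0.001] shift shares (target axes) [-0.006  2.986  0.028] shift (current axes) [-0.005  2.986  0.029]
```

View pics/c2.png

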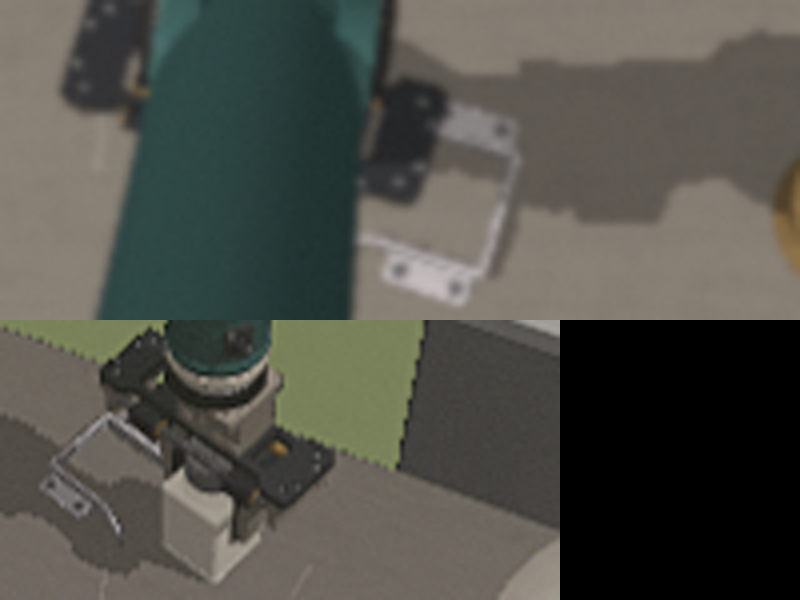

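The jug stands upright in front of the mouth, with its sides parallel to the walls (side crop: jug at about (210,525), holder mouth at about (140,490)). Next I'll slide it in.

Call:
carry_out(commands=[[0,0,0,0,0.15,0,0.2],[0,0,0,0,0.3,0,0.2],[0,0,0,0,0.3,0,0.2],[0,0,0,0,0.25,0,0.2],[0,0,0,0,0.2,0,0.2],[0,0,0,0,0.2,0,0.2],[0,0,0,0,0.2,0,0.2],[0,0,0,0,0.2,0,0.2]])

```text
time_s: 6.75
tool_pos: [0.4823, -0.2479, 0.0512]
ee_rot: [-3.141, -0.001, -0.292]
wrist_force: [0.4, 2.8, 6.0]
finger_gap: 0.0618
finger_force: 25.0
```

Call:
carry_out(commands=[[0,0,0,0,0.2,0,0.2],[0,0,0,0,0.2,0,0.2],[0,0,0,0,0.2,0,0.2],[0,0,0,0,0.15,0,0.2],[0,0,0,0,0.1,0,0.2],[0,0,0,0,0,0,0.2]])

```text
time_s: 7.35
tool_pos: [0.4721, -0.2814, 0.0511]
ee_rot: [3.141, -0.001, -0.294]
wrist_force: [0.6, -0.0, 4.3]
finger_gap: 0.0615
finger_force: 25.0
```

```bash
python3 to.py .4679 -.2938 .05 -16.8
```

```text
t 7.35 p [ 0.4721 -0.2814  0.0511] rpy deg [ 1.7998e+02 -8.0000e-02 -1.6820e+01] F [ 0.6 -0.   4.3] gap 0.061451489534314285 ff 24.99898999929428
turn shares [ 0.004 -0.016 -0.004] shift shares (target axes) [-0.01   0.328  0.028] shift (current axes) [-0.01   0.328  0.028]
```

No side forces so far. I'll go the last stretch in small steps until contact.

Call:
carry_out(commands=[[0,0,0,0,0.08,0,0.2],[0,0,0,0,0.08,0,0.2],[0,0,0,0,0.06,0,0.2],[0,0,0,0,0.05,0,0.2],[0,0,0,0,0,0,0.2]])

```text
time_s: 7.85
tool_pos: [0.4692, -0.291, 0.0511]
ee_rot: [-3.141, -0.001, -0.293]
wrist_force: [1.2, 2.6, 5.2]
finger_gap: 0.0611
finger_force: 25.0
```

Call:
carry_out(commands=[[0,0,0,0,0.04,0,0.2],[0,0,0,0,0.03,0,0.2],[0,0,0,0,0,0,0.2]])

```text
time_s: 8.15
tool_pos: [0.4685, -0.2934, 0.0511]
ee_rot: [-3.141, -0.001, -0.293]
wrist_force: [1.1, 1.6, 5.6]
finger_gap: 0.0617
finger_force: 25.0
```

Call:
carry_out(commands=[[0,0,0,0,0.03,0,0.2],[0,0,0,0,0.02,0,0.2],[0,0,0,0,0,0,0.2]])

```text
time_s: 8.45
tool_pos: [0.4683, -0.294, 0.0512]
ee_rot: [-3.14, -0.001, -0.292]
wrist_force: [1.1, 5.1, 7.0]
finger_gap: 0.0618
finger_force: 25.0
```

Call:
carry_out(commands=[[0,0,0,0,0.03,0,0.2],[0,0,0,0,0,0,0.2]])

```text
time_s: 8.65
tool_pos: [0.4683, -0.2941, 0.0512]
ee_rot: [-3.138, -0.001, -0.292]
wrist_force: [1.5, 6.7, 7.9]
finger_gap: 0.0623
finger_force: 25.0
```

Contact at the end wall: the force is up to 6.7 N, at the expected spot. I'll release and rise.

Call:
carry_out(commands=[[0,0,0,0,0,0,1],[0,0,0,0,0,0,1],[0,0,0,0,0,0,1],[0,0,0,0,0,0,1],[0,0,0,0,0,0,1],[0,0,0,0,0,-0.3,1],[0,0,0,0,0,-0.8,1],[0,0,0,0,0,-0.9,1],[0,0,0,0,0,-0.9,1],[0,0,0,0,0,-0.8,1]])

```text
time_s: 9.65
tool_pos: [0.467, -0.2967, 0.2014]
ee_rot: [3.141, -0.002, -0.293]
wrist_force: [0.5, 0.5, 0.3]
finger_gap: 0.0919
finger_force: 0.0
```

Call:
carry_out(commands=[[0,0,0,0,0,-0.9,1],[0,0,0,0,0,-0.9,1],[0,0,0,0,0,0,1]])

```text
time_s: 9.95
tool_pos: [0.4693, -0.2979, 0.2769]
ee_rot: [3.139, -0.01, -0.293]
wrist_force: [0.5, 0.6, 0.3]
finger_gap: 0.092
finger_force: 0.0
```

```bash
python3 to.py .4681 -.2938 .1075 -16.8
python3 - <<'E'
from h import *
s=snap('side');t=snap('top')
c0=np.array([.468,-.294])
for n,q in(('side',s),('top',t)):
    Q=cloud(q);x,y,z=Q[...,0],Q[...,1],Q[...,2]; near=np.hypot(x-c0[0],y-c0[1])<.06
    m=near&(z>.125)&(z<.14); m2=near&(z>.08)&(z<.1)
    if m.sum()>5: print(n,'cap',m.sum(),np.nanmean(Q[m],0),cv2.minEnclosingCircle((Q[m][:,:2]*1000).astype(np.float32)))
    if m2.sum()>5: print(n,'body',m2.sum(),cv2.minAreaRect((Q[m2][:,:2]*1000).astype(np.float32)))
im=np.zeros((600,800,3),np.uint8)
im[:300,:]=cv2.resize(t['image'][212:272,250:410],None,fx=5,fy=5,interpolation=cv2.INTER_CUBIC)
im[300:600,:560]=cv2.resize(s['image'][135:210,230:370],None,fx=4,fy=4,interpolation=cv2.INTER_CUBIC)
cv2.imwrite('pics/c3.png',im[:,:,::-1])
E
```

```text
t 9.95 p [ 0.4693 -0.2979  0.2769] rpy deg [179.83  -0.59 -16.77] F [0.5 0.6 0.3] gap 0.09200681739273733 ff 0.0
turn shares [ 0.033 -0.118  0.005] shift shares (target axes) [-0.059 -0.088  4.236] shift (current axes) [-0.103 -0.101  4.235]
side cap 126 [ 0.47085872 -0.29184529  0.13151218] ((468.4463806152344, -293.42108154296875), 23.896705627441406)
side body 194 ((469.51776123046875, -292.36297607421875), (62.51496887207031, 62.23778533935547), 74.2155532836914)
top cap 45 [ 0.46923647 -0.27901964  0.13129947] ((467.9703369140625, -281.2033386230469), 14.945770263671875)
top body 102 ((466.5625305175781, -269.6766357421875), (21.880802154541016, 49.42213821411133), 84.99602508544922)
```

View pics/c3.png

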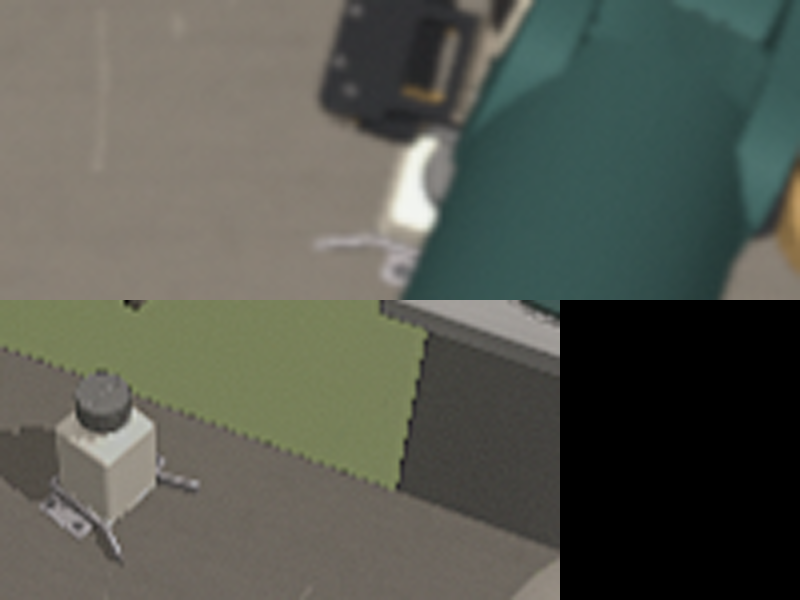

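The jug stands upright in the holder, at about (108,460) in the side crop, and the side view puts the cap top within 1 mm of the plan. Next I'll lower to the cap's disc.

Call:
carry_out(commands=[[0,0,0,0,-0.08,0.6,1],[0,0,0,0,0,0.8,1],[0,0,0,0,0,0.8,1],[0,0,0,0,0,0.7,1],[0,0,0,0,0,0.4,1],[0,0,0,0,0,0.2,1],[0,0,0,0,0,0,1],[0,0,0,0,0,0,1]])

```text
time_s: 10.85
tool_pos: [0.4679, -0.2936, 0.1309]
ee_rot: [3.142, -0.0, -0.293]
wrist_force: [-0.0, 0.0, 0.7]
finger_gap: 0.0919
finger_force: 0.0
```

```bash
python3 to.py .4683 -.294 .1075 -16.8
```

```text
t 10.85 p [ 0.4679 -0.2936  0.1309] rpy deg [ 1.800e+02 -1.000e-02 -1.677e+01] F [-0.   0.   0.7] gap 0.0919106204957612 ff 0.0
turn shares [ 0.    -0.002  0.006] shift shares (target axes) [0.013 0.008 0.584] shift (current axes) [0.012 0.008 0.584]
```

Call:
carry_out(commands=[[0,0,0,0.01,0.01,0.3,1],[0,0,0,0,0,0.2,1],[0,0,0,0,0,0.08,1],[0,0,0,0,0,0,-0.2],[0,0,0,0,0,0,-0.2],[0,0,0,0,0,0,-0.2],[0,0,0,0,0,0,-0.2],[0,0,0,0,0,0,-0.2],[0,0,0,0,0,0,-0.2],[0,0,0,0,0,0,-0.2]], force=40)

```text
time_s: 11.85
tool_pos: [0.4682, -0.2938, 0.1075]
ee_rot: [-3.141, -0.0, -0.293]
wrist_force: [-0.4, 0.4, 0.1]
finger_gap: 0.0441
finger_force: 40.0
```

Call:
carry_out(commands=[[0,0,0,0,0,0,-0.2],[0,0,0,0,0,0,-0.2],[0,0,0,0,0,0,-0.2]])

```text
time_s: 12.15
tool_pos: [0.4681, -0.2939, 0.1075]
ee_rot: [-3.142, -0.0, -0.293]
wrist_force: [0.0, 0.9, 1.1]
finger_gap: 0.0444
finger_force: 40.0
```

Call:
carry_out(commands=[[0,0,0,0,0,0.05,-0.2],[0,0,0,0,0,0.05,-0.2],[0,0,0,0,0,0.05,-0.2],[0,0,0,0,0,0.05,-0.2],[0,0,0,0,0,0,-0.2],[0,0,0,0,0,0,-0.2]])

```text
time_s: 12.75
tool_pos: [0.4684, -0.294, 0.1009]
ee_rot: [3.141, -0.001, -0.293]
wrist_force: [-2.8, 3.2, 13.8]
finger_gap: 0.044
finger_force: 40.0
```

Bottomed: 6.6 mm travel at 13.8 N. Next is the anticlockwise twist (−z in the tool frame).

Call:
carry_out(commands=[[0,0,-0.4,0,0,0,-0.2],[0,0,-0.7,0,0,0,-0.2],[0,0,-0.7,0,0,0,-0.2],[0,0,-0.7,0,0,0,-0.2],[0,0,-0.7,0,0,0,-0.2],[0,0,-0.7,0,0,0,-0.2],[0,0,-0.7,0,0,0,-0.2]])

```text
time_s: 13.45
tool_pos: [0.4693, -0.2943, 0.1009]
ee_rot: [3.14, -0.002, 0.111]
wrist_force: [-0.4, 2.7, 12.0]
finger_gap: 0.0443
finger_force: 40.0
```

```bash
python3 to.py .4683 -.294 .101 57.7; python3 -c "
from h import *
print(monitor.get_obs()['moment'])"
```

```text
t 13.45 p [ 0.4693 -0.2943  0.1009] rpy deg [ 1.7991e+02 -1.3000e-01  6.3700e+00] F [-0.4  2.7 12. ] gap 0.04427212792305934 ff 40.003160471096635
turn shares [  0.028  -0.017 -10.266] shift shares (target axes) [-0.008 -0.024 -0.003] shift (current axes) [-0.024 -0.009 -0.003]
[ 0.57498653  0.28938161 -0.08101646]
```

Call:
carry_out(commands=[[0,0,-0.8,0,0,0,-0.2],[0,0,-0.9,0,0,0,-0.2],[0,0,-0.9,0,0,0,-0.2],[0,0,-0.9,0,0,0,-0.2],[0,0,-0.9,0,0,0,-0.2],[0,0,-0.9,0,0,0,-0.2],[0,0,-0.9,0,0,0,-0.2],[0,0,-0.9,0,0,0,-0.2],[0,0,-0.9,0,0,0,-0.2],[0,0,-0.9,0,0,0,-0.2]])

```text
time_s: 14.45
tool_pos: [0.4691, -0.2938, 0.1009]
ee_rot: [3.14, -0.001, 0.889]
wrist_force: [-1.9, 3.7, 12.7]
finger_gap: 0.0443
finger_force: 40.0
```

Call:
carry_out(commands=[[0,0,-0.8,0,0,0,-0.2],[0,0,-0.5,0,0,0,-0.2],[0,0,0,0,0,0,-0.2],[0,0,0,0,0,0,-0.2]])

```text
time_s: 14.85
tool_pos: [0.4691, -0.2939, 0.1009]
ee_rot: [3.14, -0.0, 0.999]
wrist_force: [-1.7, 3.0, 11.9]
finger_gap: 0.0442
finger_force: 40.0
```

```bash
python3 to.py .4684 -.2938 .101 57.7
python3 - <<'E'
from h import *
s=snap('side'); print(monitor.get_obs()['moment'])
cv2.imwrite('pics/c4.png',cv2.resize(s['image'][135:210,220:320],None,fx=7,fy=7,interpolation=cv2.INTER_CUBIC)[:,:,::-1])
E
```

```text
t 14.85 p [ 0.4691 -0.2939  0.1009] rpy deg [ 1.7988e+02 -2.0000e-02  5.7250e+01] F [-1.7  3.  11.9] gap 0.04420125422871891 ff 40.00370384193957
turn shares [ 0.023 -0.004 -0.09 ] shift shares (target axes) [-0.009 -0.016 -0.003] shift (current axes) [-0.009 -0.016 -0.003]
[0.63260439 0.38635171 0.01100503]
```

View pics/c4.png

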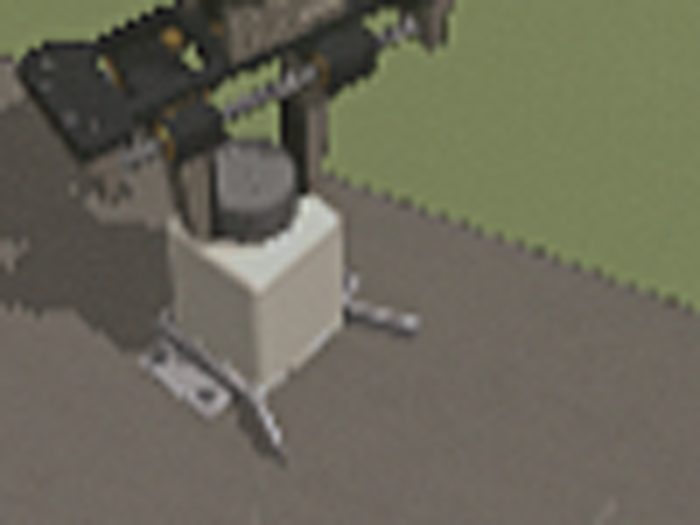

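The fingers hold the cap, turned by 1.29 rad, and the jug is still square in the holder (crop: cap (255,190), jug corner (262,385)). I'll lift slowly.

Call:
carry_out(commands=[[0,0,0,0,0,-0.05,-0.2],[0,0,0,0,0,-0.05,-0.2],[0,0,0,0,0,-0.08,-0.2],[0,0,0,0,0,-0.1,-0.2],[0,0,0,0,0,-0.1,-0.2],[0,0,0,0,0,0,-0.2]])

```text
time_s: 15.5
tool_pos: [0.4677, -0.2943, 0.1147]
ee_rot: [-3.141, 0.0, 0.998]
wrist_force: [0.4, 1.2, -0.5]
finger_gap: 0.0443
finger_force: 40.0
```

Call:
carry_out(commands=[[0,0,0,0,0,-0.1,-0.2],[0,0,0,0,0,-0.15,-0.2],[0,0,0,0,0,-0.2,-0.2],[0,0,0,0,0,-0.2,-0.2],[0,0,0,0,0,-0.2,-0.2],[0,0,0,0,0,-0.17,-0.2],[0,0,0,0,0,-0.1,-0.2],[0,0,0,0,0,0,-0.2],[0,0,0,0,0,0,-0.2],[0,0,0,0,0,0,-0.2]])

```text
time_s: 16.5
tool_pos: [0.4677, -0.2939, 0.159]
ee_rot: [-3.141, 0.0, 0.999]
wrist_force: [-0.0, 0.4, -0.8]
finger_gap: 0.0445
finger_force: 40.0
```

```bash
python3 to.py .4684 -.2938 .16 57.7
python3 - <<'E'
from h import *
s=snap('side')
Q=cloud(s);x,y,z=Q[...,0],Q[...,1],Q[...,2]; m=(np.hypot(x-.469,y+.2935)<.06)&(z>.08)&(z<.095)
print(cv2.minAreaRect((Q[m][:,:2]*1000).astype(np.float32)))
cv2.imwrite('pics/c5.png',cv2.resize(s['image'][135:210,220:320],None,fx=7,fy=7,interpolation=cv2.INTER_CUBIC)[:,:,::-1])
E
```

```text
t 16.5 p [ 0.4677 -0.2939  0.159 ] rpy deg [-179.96    0.     57.22] F [-0.   0.4 -0.8] gap 0.04450798845748187 ff 39.99993500299752
turn shares [-0.008  0.    -0.096] shift shares (target axes) [ 0.011  0.013 -0.025] shift (current axes) [ 0.011  0.013 -0.025]
((468.21514892578125, -292.462646484375), (61.05794906616211, 63.71414566040039), 72.04188537597656)
```

View pics/c5.png

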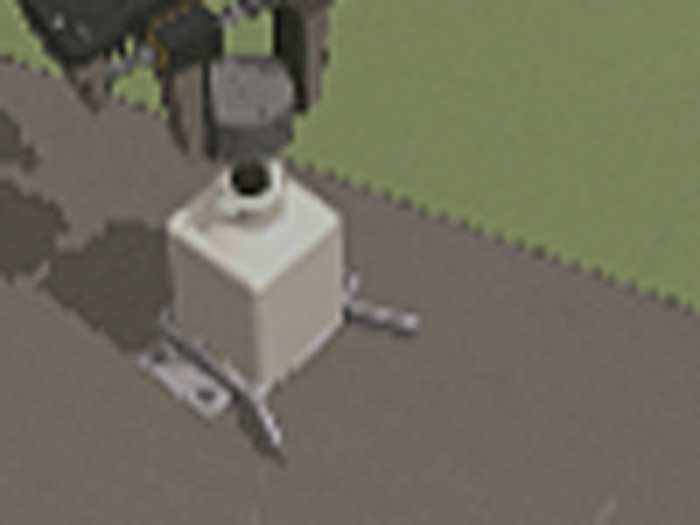

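The cap is off and held level at (250,105), above the bare neck at (250,185). The jug hasn't moved in the holder, so I'm handing in.

```bash
python3 -c "
from workcell import workorder
print(workorder.sign_off())"
```

```text
the job is handed in; nothing more can be done
None
```

The job is handed in at about 16.5 s: the jug stands home in the holder, and the cap was pressed, twisted about 74° anticlockwise, and is held level about 5 cm above its locked height; sign-off returned no verdict.

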